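Make up the sanding kit and the varnishing kit

ROBOT

A 7-joint arm with a two-finger parallel gripper is mounted at the origin on the work surface; the furniture and walls round the work are solid. World frame = base frame: x ahead of the robot, y to its left, z up, the work surface at z = 0. Lengths are in m, angles in rad, forces in N, time in s.
With the tool pointing down it reaches from about 0.425 to 0.875 m from the base axis. Payload 4.7 kg.
Tool frame: the origin (TCP) lies between the finger pads; the fingertips stand 14 mm ahead of it and the grasp point (between the pads) lies 5 mm behind it; z points along the fingers, y is the line along which they close (so a half turn about z gives the same grasp; the last joint's range is limited). The gripper opens to 87 mm and grips with 3 to 60 N. Pads are 19 mm wide; open, the fingers measure 117 mm over their backs; the gripper's body (75 mm by 190 mm) begins 51 mm behind the grasp point.
Start: joints at [-1.258, 0.321, -0.07, 1.45, 0.023, 1.371, -0.057], TCP at [0.191, 0.621, 0.205] pointing down, gripper open.
Joint ranges: [-2.86, 2.86], [-0.3, 2.09], [-1.38, 1.24], [0.06, 2.45], [-1.56, 4.7], [0.09, 2.05], [-2.69, 2.69]. Speed limits (rad/s): [2.57, 2.57, 3.14, 3.14, 3.14, 3.14, 3.14].

INTERFACE

Orientations are given as a rotation vector (axis times angle).
In Python, from bench import get_state, get_image, camera_params, close_job gives the robot as it stands. The module is installed in compiled form; this text tells all that it offers.
- The arm moves only by the tool arm_command, never from a script. Its argument "motion" is a list of rows, each a list of 5 numbers: the finger opening in mm, from 0 to 87, then the shift along the tool's x, y, z in mm, then the turn about the tool's z in degrees. In form: [[gripper, x, y, z, spin], ...]. A call has 1 to 5 rows; each row is the pose to reach, as a shift and turn from the pose commanded when the call began, along the tool's axes at that moment; what a row does not reach only later rows make up. A row lasts 1/12 s, in which the tool goes at most 41.7 mm and 7.16 degrees, less where a joint would pass 70% of its speed; a pose out of reach is approached as far as the arm can. A call with a gripper value outside its range is refused whole. The fingers move at their own pace and stop on an object; "newtons" is the grip in N (left out, the last holds). Time passes only in rows, so rows that repeat a pose let the fingers close. It gives the time, the measured TCP pose, the force, the opening and the grip force at its end, in the units of the state.
- get_state(): the state, without advancing time (a new reading comes with each control period).
- get_image(name): name is "scene" or "top"; returns (picture, depth): 420x560x3 uint8, red, green, blue; 420x560 float32, m along the optical axis (not along the pixel's ray), 0 where there is no reading.
- camera_params(name): a dict with "intrinsics" (3x3 intrinsics, pixels), "extrinsics" (4x4, takes a point from camera to world coordinates). Camera axes: x right, y down, z forward; pixel columns grow to the right and rows downward; lengths in m; the calibration is good to about 2 mm. A picture is of the moment at which its call begins. camera_params takes no time and is no camera call.
- close_job(): hands the job in; it is judged then, once.
The state is a dict: "time": time; "joint_positions": joint angles; "qd": joint speeds; "joint_torque": joint torques, N m; "position": TCP position; "tool_rot": TCP orientation; "ft_force": force on the tool from outside, world axes, zero at the start; "torque": the same for the moment, N m; "grip_width": opening from 0.0 (shut) to 1.0 (fully open); "grip_force": force on a finger pad.
Only numpy, scipy, OpenCV 4.12 (cv2) and the standard library are available. Lean on these libraries where they do the work, as an engineer would, in place of code of your own. Each camera call takes 0.05 s, during which the arm holds its last target. There are 200 camera calls.

TASK

Make up the two kits from the stock on the table. On the large board with three recesses go the cork sanding block (flat, in the oblong recess), the white jar (in the square recess) and one wooden egg (in the round recess); on the narrow board with two recesses go the varnish bottle (in the square recess) and the other egg (in the round one), it does not matter which egg goes where. Everything must sit upright on the floor of its recess, let go; leave the ochre jar and the roll of tape where they are.

Things in the scene. Friction and masses are not known exactly. Their poses are not given: they have to be found in the camera images.
- kit_board_three: fixed square plywood board, 160 x 160 x 12 mm, three grey-lined recesses 6 mm deep (floors 6 mm above the table). Recess centres in its own x, y (mm): round, 58 diameter, (-41.5, 45); square, 58 x 58, (-41.5, -45); oblong, 72 along x by 101 along y, (38.5, 0). Origin: centre of its underside, on the table; x, y parallel to its sides, z up.
- kit_board_two: fixed narrow plywood board, 74 mm along x, 160 along y, 12 thick, two grey-lined recesses 6 mm deep (floors 6 mm above the table). Recess centres in its own x, y (mm): round, 58 diameter, (0, 45); square, 58 x 58, (0, -45). Origin: centre of its underside, on the table; x, y parallel to its sides, z up.
- sanding_block_centre (a point): cork sanding block, 56 mm along its x, 85 mm along its y, 24 mm high, lying flat on the table; about 60 g. The point is its centre, 12 mm above its underside; the axes run along its sides, z up.
- white_jar_centre (a point): closed white plastic jar with a white screw cap, 64 mm tall; body 39 mm in diameter up to 46 mm, cap 42 mm in diameter above; about 45 g. The point is on its axis half-way up (32 mm above its foot); z runs up its axis, yaw means nothing.
- varnish_bottle_centre (a point): closed brown bottle with a narrow black cap, 90 mm tall; body 42 mm in diameter, narrowing at the shoulder to the 26 mm cap, which begins 72 mm up; about 85 g. The point is on its axis half-way up (45 mm above its foot); z runs up its axis, yaw means nothing.
- egg_a_centre (a point): one turned wooden egg, largest diameter 42 mm, 54 mm tall, standing on a small flat foot with the thinner end up; about 30 g. Both eggs are alike in shape and size and interchangeable (paint does not matter). The point is on its axis, half-way up (27 mm above its foot); z runs up its axis, its yaw means nothing.
- egg_b_centre (a point): the other turned wooden egg, largest diameter 42 mm, 54 mm tall, standing on a small flat foot with the thinner end up; about 30 g. Both eggs are alike in shape and size and interchangeable (paint does not matter). The point is on its axis, half-way up (27 mm above its foot); z runs up its axis, its yaw means nothing.
- ochre_jar_centre (a point): bystander, to be left alone: short ochre jar with a wide black cap, 39 mm in diameter, 48 mm tall, loose among the stock. The point is its centre, 24 mm above its foot.
- tape_roll_centre (a point): bystander, to be left alone: loose roll of masking tape lying flat to the right of the stock, 75 mm in diameter, 19 mm high. The point is its centre, 9.5 mm above its underside.
There are look-alikes about, which are no part of the job. Of the things that look like the part that bears egg_b_centre, the larger one is meant.

How it is judged:
At the end, for the whole second after the job is handed in: Each named thing is in its named recess, centred within 12 mm (eggs 14 mm, one on each board) along the board's x and y, seated on the recess floor (height +3/-5 mm), within 0.15 rad of upright, at rest and released (x of sanding_block_centre in the frame of kit_board_three between 0.0265 and 0.0505 m and y of sanding_block_centre in the frame of kit_board_three between -0.012 and 0.012 m and z of sanding_block_centre in the frame of kit_board_three between 0.013 and 0.021 m and angle between each of sanding_block_centre, white_jar_centre, varnish_bottle_centre's own z axis and vertical below 0.15 rad and x of white_jar_centre in the frame of kit_board_three between -0.0535 and -0.0295 m and y of white_jar_centre in the frame of kit_board_three between -0.057 and -0.033 m and z of white_jar_centre in the frame of kit_board_three between 0.033 and 0.041 m and x of varnish_bottle_centre in the frame of kit_board_two between -0.012 and 0.012 m and y of varnish_bottle_centre in the frame of kit_board_two between -0.057 and -0.033 m and z of varnish_bottle_centre in the frame of kit_board_two between 0.046 and 0.054 m and (((x of egg_a_centre in the frame of kit_board_three between -0.0555 and -0.0275 m and y of egg_a_centre in the frame of kit_board_three between 0.031 and 0.059 m and z of egg_a_centre in the frame of kit_board_three between 0.028 and 0.036 m and angle between egg_a_centre's own z axis and vertical below 0.15 rad) and (x of egg_b_centre in the frame of kit_board_two between -0.014 and 0.014 m and y of egg_b_centre in the frame of kit_board_two between 0.031 and 0.059 m and z of egg_b_centre in the frame of kit_board_two between 0.028 and 0.036 m and angle between egg_b_centre's own z axis and vertical below 0.15 rad)) or ((x of egg_b_centre in the frame of kit_board_three between -0.0555 and -0.0275 m and y of egg_b_centre in the frame of kit_board_three between 0.031 and 0.059 m and z of egg_b_centre in the frame of kit_board_three between 0.028 and 0.036 m and angle between egg_b_centre's own z axis and vertical below 0.15 rad) and (x of egg_a_centre in the frame of kit_board_two between -0.014 and 0.014 m and y of egg_a_centre in the frame of kit_board_two between 0.031 and 0.059 m and z of egg_a_centre in the frame of kit_board_two between 0.028 and 0.036 m and angle between egg_a_centre's own z axis and vertical below 0.15 rad))) and linear speed of each of sanding_block, white_jar, varnish_bottle, egg_a, egg_b below 0.02 m/s); the robot touches nothing.
It fails at once if the ochre jar is shifted by more than 30 mm (distance of ochre_jar_centre from where it was at the start of the episode above 0.03 m).
It fails at once if the roll of tape is shifted by more than 30 mm (distance of tape_roll_centre from where it was at the start of the episode above 0.03 m).
It also fails if it takes over 134 s, if anything falls off the work surface, if the arm or the gripper's body presses on something with over 40 N, if the wrist force passes 120 N, or if a joint passes its speed limit or range.

## Working session

There is one attempt and no reset: what is moved stays moved. The work goes in short steps, Python scripts to look and compute and a tool call to move; the robot and the scene stay as the last step left them, time stands still between calls to the robot, and variables do not carry over. Pictures are saved under pics/ and viewed, at most 14 in all, crops included, and the job is handed in when it is done.

Besides the shell and the picture viewer there is one more tool, called after ">>>" by a JSON object that holds its "method" and its "body". arm_command: Moves the arm, as the interface text tells. Its arguments: {"type":"object","properties":{"motion":{"type":"array"},"newtons":{"type":"number"}},"required":["motion"]}

```bash
mkdir -p pics; python3 - <<'E'
from bench import *
import cv2,numpy as np
for n in("scene","top"):
    im,d=get_image(n); cv2.imwrite(f"pics/{n}0.png",im[:,:,::-1]); np.savez(f"{n}0.npz",im=im,d=d)
    p=camera_params(n); print(n,np.round(p["intrinsics"],1).tolist(),np.round(p["extrinsics"],3).tolist())
s=get_state();print({k:np.round(v,3).tolist() for k,v in s.items()})
E
```

```text
scene [[430.6, 0.0, 275.0], [0.0, 430.6, 212.6], [0.0, 0.0, 1.0]] [[0.77, -0.302, 0.562, 0.019], [-0.638, -0.354, 0.683, -0.604], [-0.007, -0.885, -0.465, 0.457], [0.0, 0.0, 0.0, 1.0]]
top [[411.9, 0.0, 275.3], [0.0, 411.9, 205.9], [0.0, 0.0, 1.0]] [[0.01, -0.998, 0.064, 0.454], [-1.0, -0.009, 0.018, 0.017], [-0.018, -0.064, -0.998, 0.904], [0.0, 0.0, 0.0, 1.0]]
{'time': 0.1, 'joint_positions': [-1.258, 0.322, -0.07, 1.452, 0.023, 1.371, -0.057], 'qd': [0.001, -0.001, 0.002, -0.004, -0.002, -0.0, 0.0], 'joint_torque': [-0.0, -49.257, -0.406, -31.34, -0.064, 0.039, 0.0], 'position': [0.191, 0.621, 0.204], 'tool_rot': [-0.468, -3.106, 0.003], 'ft_force': [-0.971, -0.645, -0.641], 'torque': [-0.016, -0.014, 0.002], 'grip_force': 0.0, 'grip_width': 0.998}
```

View pics/scene0.png

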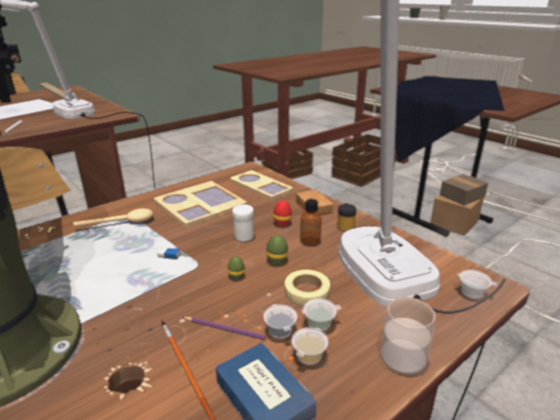

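View pics/top0.png

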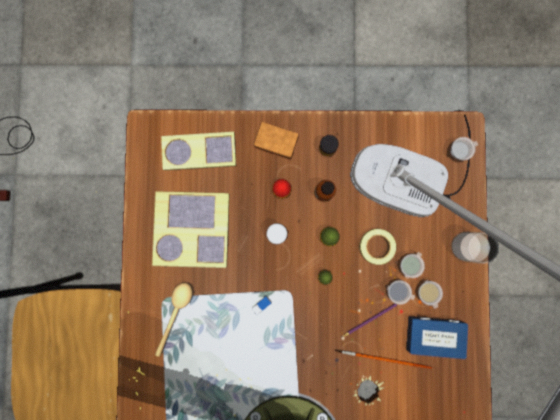

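The scene view shows all the stock. In the top view, the cork block is at (276,140) and the ochre jar's black cap at (329,145). The red egg is at (282,188), the bottle at (326,190) and the white jar at (277,233). The large green egg is at (330,236), the small look-alike at (325,277) and the tape at (378,246). The boards are at (198,150) and (190,230).

```bash
cat > h.py <<'E'
from bench import *
import cv2,numpy as np
from scipy.spatial.transform import Rotation as R
def ray(uv,z,n="top"):
    p=camera_params(n);K,E=np.array(p["intrinsics"]),np.array(p["extrinsics"])
    d=E[:3,:3]@np.linalg.solve(K,[uv[0],uv[1],1]); return E[:3,3]+d*(z-E[2,3])/d[2]
def hmap(d,n="top"):
    p=camera_params(n);K,E=np.array(p["intrinsics"]),np.array(p["extrinsics"])
    v,u=np.indices(d.shape); c=np.stack([(u-K[0,2])/K[0,0]*d,(v-K[1,2])/K[1,1]*d,d],-1)
    return c@E[:3,:3].T+E[:3,3]
def tool():
    s=get_state();M=R.from_rotvec(s["tool_rot"]).as_matrix();return np.array(s["position"]),M
def go(x,y,z,cl=None):
    """shift in tool axes (mm) to world point; cl = world angle (deg) wanted for closing axis"""
    p,M=tool();print("shift",np.round(M.T@(np.array([x,y,z])-p)*1000,1),"tcp",p.round(4))
    a=np.degrees(np.arctan2(M[1,1],M[0,1]))
    if cl is not None:print("close ax",round(a,1),"spin",round((-(cl-a)+90)%180-90,1))
E
python3 - <<'E'
from h import *
f=np.load("top0.npz");im,d=f["im"],f["d"];P=hmap(d);H=P[...,2]
hsv=cv2.cvtColor(im,cv2.COLOR_RGB2HSV)
print("table z",np.median(H[250:290,230:260]))
for nm,(u,v) in dict(cork=(276,140),ochre=(329,145),red=(282,188),bottle=(326,190),white=(277,233),green=(330,236),small=(325,277),tape=(378,230)).items():
    z0={"cork":.010}.get(nm,.012)
    m=((H>z0)&(H<.15)).astype(np.uint8); n,l,s,c=cv2.connectedComponentsWithStats(m)
    k=l[v,u]; 
    if k==0: print(nm,"none",H[v,u]);continue
    hmax=np.percentile(H[l==k],95)
    zz=dict(cork=.024,ochre=.048,red=.025,bottle=.09,white=.064,green=.025,small=.02,tape=.019)[nm]
    top=((l==k)&(H>zz-.006)) if nm in("ochre","bottle","white","cork","tape") else l==k
    cnt=max(cv2.findContours(top.astype(np.uint8),0,1)[0],key=cv2.contourArea)
    (cu,cv_),r=cv2.minEnclosingCircle(cnt)
    ys,xs=np.nonzero(top);g=ray((xs.mean(),ys.mean()),zz)
    print(nm,s[k].tolist(),"h95",hmax.round(3),"circ",ray((cu,cv_),zz)[:2].round(4),"cent",g[:2].round(4),"r mm",round(r*(0.9-zz)/411.9*1000,1))
    if nm=="cork":
        b=cv2.boxPoints(cv2.minAreaRect(cnt));print(np.array([ray(q,zz)[:2] for q in b]).round(4).tolist())
m=cv2.inRange(hsv,(22,60,120),(35,255,255))
for c in cv2.findContours(m,0,1)[0]:
    if cv2.contourArea(c)>800:
        q=np.array([ray(t,.012)[:2] for t in cv2.boxPoints(cv2.minAreaRect(c))])
        print("board",q.mean(0).round(4),[(np.linalg.norm(q[i]-q[i-1]).round(3),np.degrees(np.arctan2(*(q[i]-q[i-1])[::-1])).round(1)) for i in range(2)])
        gm=np.zeros_like(m);cv2.drawContours(gm,[c],-1,255,-1);gm&=cv2.inRange(hsv,(0,0,0),(179,75,255))&~m
        gm=cv2.morphologyEx(gm,cv2.MORPH_OPEN,np.ones((5,5)))
        for e in cv2.findContours(gm,0,1)[0]:
            if cv2.contourArea(e)>150:
                w=cv2.minAreaRect(e);qq=np.array([ray(t,.010)[:2] for t in cv2.boxPoints(w)]);print("  rec",qq.mean(0).round(4),np.linalg.norm(qq[0]-qq[1]).round(3),np.linalg.norm(qq[1]-qq[2]).round(3))
go(.5,0,.2,90)
E
```

```text
table z 0.0002541646280690424
cork [254, 122, 45, 36, 1024] h95 0.026 circ [0.6558 0.0331] cent [0.656  0.0333] r mm 48.2
[[0.6423, 0.0819], [0.6956, 0.0656], [0.6696, -0.0153], [0.6166, 0.0012]]
ochre [319, 134, 20, 21, 312] h95 0.05 circ [ 0.6423 -0.079 ] cent [ 0.6423 -0.0791] r mm 19.2
red [272, 178, 20, 20, 301] h95 0.054 circ [0.5499 0.0204] cent [0.5499 0.0204] r mm 20.8
bottle [315, 179, 21, 22, 361] h95 0.092 circ [ 0.5449 -0.0712] cent [ 0.545  -0.0715] r mm 13.0
white none 0.9037890253349596
green [320, 226, 20, 20, 309] h95 0.054 circ [ 0.4487 -0.0827] cent [ 0.4485 -0.0827] r mm 20.9
small [318, 269, 15, 15, 169] h95 0.04 circ [ 0.3623 -0.0737] cent [ 0.3623 -0.0737] r mm 15.7
tape [360, 229, 36, 35, 605] h95 0.021 circ [ 0.4273 -0.186 ] cent [ 0.4275 -0.1865] r mm 38.3
board [ 0.4264 -0.187 ] [(np.float64(0.075), np.float64(-0.2)), (np.float64(0.075), np.float64(-89.5))]
board [0.4602 0.2174] [(np.float64(0.162), np.float64(89.0)), (np.float64(0.161), np.float64(-0.0))]
  rec [0.4195 0.2599] 0.059 0.054
board [0.6324 0.204 ] [(np.float64(0.076), np.float64(5.1)), (np.float64(0.162), np.float64(-86.1))]
  rec [0.6341 0.1594] 0.055 0.058
shift [-477.8 -502.3    4.6] tcp [0.1912 0.6207 0.2037]
close ax 72.9 spin -17.1
```

```bash
python3 - <<'E'
from h import *
im=np.load("top0.npz")["im"]
m=np.zeros(im.shape[:2],np.uint8);m[215:252,260:296]=255
m&=cv2.inRange(cv2.cvtColor(im,cv2.COLOR_RGB2HSV),(0,0,150),(179,70,255))
c=max(cv2.findContours(m,0,1)[0],key=cv2.contourArea);(u,v),r=cv2.minEnclosingCircle(c)
print(u,v,r*.836/411.9,ray((u,v),.064))
go(.55,.0204,.15,0)
E
```

```text
276.5 233.5 0.021335349540219605 [0.45216838 0.02932145 0.064     ]
shift [-519.6 -468.    54.5] tcp [0.1912 0.6207 0.2037]
close ax 72.9 spin 72.9
```

>>> {"method": "arm_command", "body": {"motion": [[65, -26, -23.4, 0, 0], [65, -52, -46.8, 0, 0], [65, -78, -70.2, 0, 0], [65, -104, -93.6, 0, 0], [65, -130, -117, 0, 0]], "newtons": 12}}

```text
time: 0.52
position: [0.2817, 0.4693, 0.2041]
tool_rot: [-0.467, -3.106, 0.001]
ft_force: [0.7, -1.0, 0.2]
grip_width: 0.775
grip_force: 0.0
```

>>> {"method": "arm_command", "body": {"motion": [[65, -26, -23.4, 0, 0], [65, -52, -46.8, 0, 0], [65, -78, -70.2, 0, 0], [65, -104, -93.6, 0, 0], [65, -130, -117, 0, 0]]}}

```text
time: 0.93
position: [0.3714, 0.3192, 0.2044]
tool_rot: [-0.467, -3.106, 0.0]
ft_force: [0.5, -0.6, -0.8]
grip_width: 0.748
grip_force: 0.0
```

>>> {"method": "arm_command", "body": {"motion": [[65, -26, -23.4, 0, 7], [65, -52, -46.8, 0, 14], [65, -78, -70.2, 0, 21], [65, -104, -93.6, 0, 28], [65, -130, -117, 0, 35]]}}

```text
time: 1.35
position: [0.4611, 0.1692, 0.2045]
tool_rot: [-1.388, -2.818, -0.0]
ft_force: [1.2, 1.4, -0.7]
grip_width: 0.746
grip_force: 0.0
```

```bash
python3 -c "
from h import *
go(.55,.0204,.15,0);print(get_state()['joint_positions'])"
```

```text
shift [-172.2  -20.2   54.4] tcp [0.4611 0.1692 0.2045]
close ax 37.5 spin 37.5
[-0.73763467 -0.02714703  0.32768199  1.84456274  0.00878173  1.32289868
  0.24292596]
```

>>> {"method": "arm_command", "body": {"motion": [[65, -34, -4, 5, 7], [65, -69, -8, 10, 14], [65, -103, -12, 20, 21], [65, -138, -16, 30, 28], [65, -172, -20, 40, 35]]}}

```text
time: 1.77
position: [0.5511, 0.0212, 0.1642]
tool_rot: [2.172, 2.27, 0.0]
ft_force: [0.6, 0.0, -0.3]
grip_width: 0.745
grip_force: 0.0
```

>>> {"method": "arm_command", "body": {"motion": [[65, 0, 0, 10, 2.5], [65, 0, 0, 14, 2.5], [65, 0, 0, 14, 2.5]]}}

```text
time: 2.02
position: [0.5493, 0.0234, 0.1491]
tool_rot: [-2.211, -2.229, 0.004]
ft_force: [-0.3, 0.5, -0.2]
grip_width: 0.746
grip_force: 0.0
```

```bash
python3 -c "
from h import *
go(.55,.0204,.022,0)
im,d=get_image('top');s,_=get_image('scene');cv2.imwrite('pics/a.png',np.hstack([im[90:300,150:400],s[130:340,150:400]])[:,:,::-1])"
```

```text
shift [ -3.    1.1 127.1] tcp [0.5493 0.0234 0.1491]
close ax 0.5 spin 0.5
```

View pics/a.png

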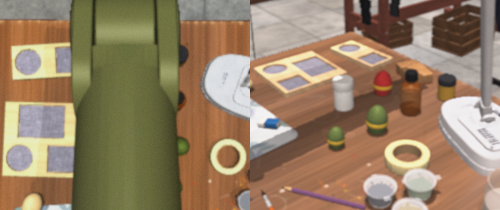

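Black fingers are visible straddling the column above the red egg (crop 383,80), which agrees with the measurement, so I'm descending.

>>> {"method": "arm_command", "body": {"motion": [[65, -3, 1, 30, 0], [65, -3, 1, 65, 0], [65, -3, 1, 100, 0], [65, -3, 1, 120, 0], [65, -3, 1, 127, 0]]}}

```text
time: 2.53
position: [0.5489, 0.0216, 0.0208]
tool_rot: [-2.208, -2.23, 0.006]
ft_force: [-1.0, 0.1, -0.2]
grip_width: 0.747
grip_force: 0.0
```

>>> {"method": "arm_command", "body": {"motion": [[36, 0, 0, 0, 0], [36, 0, 0, 0, 0], [36, 0, 0, 0, 0], [36, 0, 0, 0, 0], [36, 0, 0, 0, 0]], "newtons": 12}}

```text
time: 2.95
position: [0.5528, 0.0202, 0.0252]
tool_rot: [2.213, 2.228, 0.004]
ft_force: [0.1, -0.5, -0.3]
grip_width: 0.468
grip_force: 0.0
```

>>> {"method": "arm_command", "body": {"motion": [[36, 0, 0, 0, 0], [36, 0, 0, -20, 0], [36, 0, 0, -60, 0], [36, 0, 0, -100, 0], [36, 0, 0, -130, 0]]}}

```text
time: 3.37
position: [0.5525, 0.0196, 0.1571]
tool_rot: [2.213, 2.227, 0.004]
ft_force: [0.5, 0.7, -0.1]
grip_width: 0.416
grip_force: 0.0
```

```bash
python3 -c "
from h import *
go(.6289,.2489,.15,0)"
```

```text
shift [228.8  77.8   7.5] tcp [0.5525 0.0196 0.1571]
close ax 0.4 spin 0.4
```

```bash
python3 -c "
from h import *
s,_=get_image('scene');cv2.imwrite('pics/b.png',cv2.resize(s[100:300,180:400],None,fx=2.5,fy=2.5)[:,:,::-1]);print(get_state()['grip_width'],tool()[0])"
```

```text
0.41622495354330596 [0.55617849 0.01995034 0.16299968]
```

View pics/b.png

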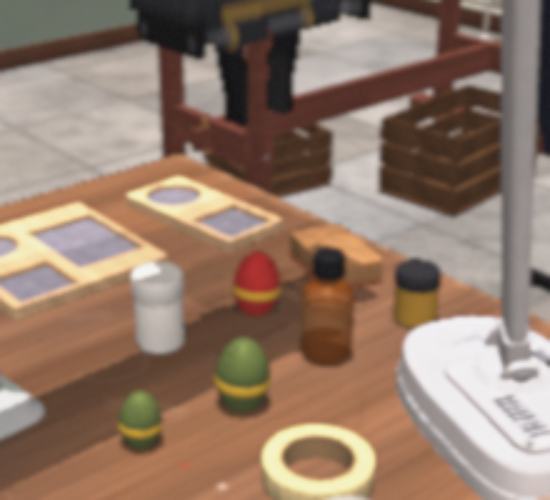

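The red egg still stands at crop (257,283), so the fingers hadn't closed when I lifted. I'll check whether it shifted and retry with a longer close.

```bash
cat >> h.py <<'E'
def red(im):
    h=cv2.cvtColor(im,cv2.COLOR_RGB2HSV);m=(cv2.inRange(h,(0,170,120),(4,255,255))|cv2.inRange(h,(175,170,120),(179,255,255)))
    m[:190]=0;m[240:]=0;m[:,:265]=0;m[:,300:]=0
    return cv2.minEnclosingCircle(max(cv2.findContours(m,0,1)[0],key=cv2.contourArea))
E
python3 -c "
from h import *
print(red(np.load('scene0.npz')['im']))
for i in range(3):
  s,_=get_image('scene');print(red(s),tool()[0].round(4))
go(.55,.0204,.024,0)"
```

```text
((282.20587158203125, 209.2058868408203), 8.668648719787598)
((282.4234619140625, 209.61224365234375), 8.755453109741211) [0.5558 0.02   0.1602]
((282.7742004394531, 209.38710021972656), 8.57279109954834) [0.5538 0.0201 0.157 ]
((282.7742004394531, 209.38710021972656), 8.57279109954834) [0.5522 0.0201 0.1547]
shift [  0.2  -2.5 130.7] tcp [0.5522 0.0201 0.1547]
close ax 0.4 spin 0.4
```

>>> {"method": "arm_command", "body": {"motion": [[65, 0, -1, 20, 0], [65, 0, -1, 50, 0], [65, 0, -1, 80, 0], [65, 0, -1, 100, 0], [65, 0, -1, 110, 0]]}}

```text
time: 3.98
position: [0.5467, 0.0195, 0.0389]
tool_rot: [-2.211, -2.226, 0.011]
ft_force: [-0.9, -0.2, -0.1]
grip_width: 0.691
grip_force: 0.0
```

>>> {"method": "arm_command", "body": {"motion": [[65, 0, 0, 0, 0], [65, 0, 0, 0, 0], [65, 0, 0, 0, 0], [65, 0, 0, 0, 0], [65, 0, 0, 0, 0]]}}

```text
time: 4.4
position: [0.5517, 0.0201, 0.045]
tool_rot: [2.213, 2.228, 0.003]
ft_force: [0.3, -0.5, -0.8]
grip_width: 0.744
grip_force: 0.0
```

```bash
python3 -c "
from h import *
go(.55,.0204,.022,0)"
```

```text
shift [ 0.3 -1.7 23. ] tcp [0.5517 0.0201 0.045 ]
close ax 0.4 spin 0.4
```

>>> {"method": "arm_command", "body": {"motion": [[65, 0, -1, 8, 0], [65, 0, -1, 15, 0], [65, 0, -1, 20, 0], [65, 0, -1, 22, 0], [65, 0, -1, 22, 0]]}}

```text
time: 4.82
position: [0.5488, 0.0198, 0.0206]
tool_rot: [-2.213, -2.228, 0.002]
ft_force: [0.4, 0.6, -0.4]
grip_width: 0.744
grip_force: 0.0
```

>>> {"method": "arm_command", "body": {"motion": [[30, 0, 0, 0, 0], [30, 0, 0, 0, 0], [30, 0, 0, 0, 0], [30, 0, 0, 0, 0], [30, 0, 0, 0, 0]], "newtons": 12}}

```text
time: 5.23
position: [0.5498, 0.0199, 0.0219]
tool_rot: [2.214, 2.229, 0.001]
ft_force: [-0.5, -0.1, -0.1]
grip_width: 0.453
grip_force: 0.0
```

>>> {"method": "arm_command", "body": {"motion": [[30, 0, 0, 0, 0], [30, 0, 0, 0, 0], [30, 0, 0, 0, 0], [30, 0, 0, 0, 0]]}}

```text
time: 5.57
position: [0.5496, 0.02, 0.0216]
tool_rot: [-2.214, -2.229, -0.0]
ft_force: [-0.2, 0.5, -0.5]
grip_width: 0.358
grip_force: 10.8
```

```bash
python3 -c "
from h import *
s,_=get_image('scene');cv2.imwrite('pics/c.png',cv2.resize(s[120:270,210:360],None,fx=4,fy=4)[:,:,::-1]);print(get_state()['grip_width'],get_state()['grip_force'])
p=camera_params('scene');print(np.array(p['extrinsics'])[:3,:3].T.round(3).tolist())
for z in(.008,.022,.044):print(ray((282.5,209),z,'scene'))"
```

```text
0.35771600919171037 10.777761368080974
[[0.77, -0.638, -0.007], [-0.302, -0.354, -0.885], [0.562, 0.683, -0.465]]
[0.58573383 0.05763118 0.008     ]
[0.56806225 0.03699024 0.022     ]
[0.54029263 0.00455448 0.044     ]
```

View pics/c.png

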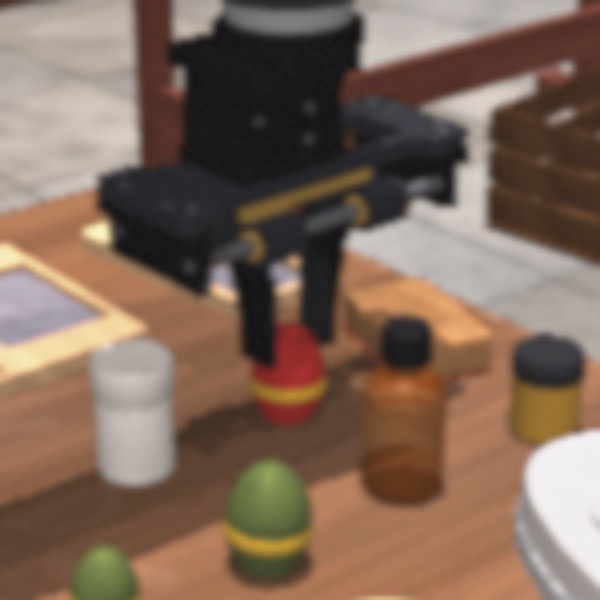

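The fingers pinch only the upper part of the egg: the left tip is at crop (262,360) and the egg's foot at (290,420). I'll measure the true fingertip position from depth.

```bash
python3 -c "
from h import *
s,d=get_image('scene');P=hmap(d,'scene')
for n,c0,c1 in(('left',271,277),('right',286,294)):
  for r in range(190,212,2):
    print(n,r,[(P[r,c]*1000).round().astype(int).tolist() for c in range(c0,c1,2)])
print(tool()[0])"
```

```text
left 190 [[520, 17, 90], [521, 11, 91], [523, 8, 92]]
left 192 [[522, 20, 83], [523, 14, 85], [524, 9, 86]]
left 194 [[522, 19, 79], [523, 14, 81], [523, 8, 83]]
left 196 [[525, 24, 72], [523, 14, 76], [524, 9, 78]]
left 198 [[525, 24, 67], [525, 17, 70], [524, 9, 73]]
left 200 [[526, 24, 62], [526, 18, 64], [526, 11, 67]]
left 202 [[527, 26, 57], [527, 19, 59], [527, 13, 62]]
left 204 [[528, 27, 51], [528, 21, 53], [527, 12, 57]]
left 206 [[527, 26, 47], [526, 18, 51], [528, 14, 52]]
left 208 [[526, 25, 43], [526, 18, 46], [528, 14, 47]]
left 210 [[571, 81, 1], [535, 30, 33], [527, 13, 43]]
right 190 [[569, 26, 72], [568, 19, 74], [567, 11, 77], [571, 10, 77]]
right 192 [[568, 26, 67], [569, 20, 69], [569, 14, 71], [571, 10, 72]]
right 194 [[568, 26, 63], [568, 19, 65], [567, 11, 68], [573, 12, 66]]
right 196 [[566, 24, 59], [566, 17, 62], [565, 9, 65], [571, 10, 63]]
right 198 [[567, 24, 54], [566, 17, 57], [566, 10, 59], [569, 7, 59]]
right 200 [[566, 23, 50], [567, 18, 52], [568, 12, 54], [571, 9, 53]]
right 202 [[558, 14, 51], [566, 17, 47], [566, 10, 50], [568, 5, 51]]
right 204 [[552, 7, 51], [561, 11, 46], [565, 9, 46], [570, 8, 45]]
right 206 [[552, 7, 46], [555, 4, 46], [568, 12, 39], [623, 67, 0]]
right 208 [[549, 4, 44], [554, 3, 42], [563, 7, 38], [617, 61, -1]]
right 210 [[545, -1, 42], [553, 2, 38], [560, 3, 36], [610, 53, -1]]
[0.54962869 0.01996554 0.02167066]
```

The fingertips are really at z≈40 mm, 32 mm higher than the reported TCP implies; x and y agree. I'll correct for that from here: tip z = reported z + 18 mm. Next I open, go lower and grip again.

>>> {"method": "arm_command", "body": {"motion": [[65, 0, 0, 0, 0], [65, 0, 0, 0, 0], [65, 0, 0, 0, 0], [65, 0, 0, 0, 0], [65, 0, 0, 0, 0]]}}

```text
time: 6.08
position: [0.5496, 0.02, 0.0216]
tool_rot: [-2.214, -2.229, -0.0]
ft_force: [0.3, -0.4, -0.4]
grip_width: 0.646
grip_force: 0.0
```

>>> {"method": "arm_command", "body": {"motion": [[65, 0, 0, 3, 0], [65, 0, 0, 10, 0], [65, 0, 0, 17, 0], [65, 0, 0, 22, 0], [65, 0, 0, 24, 0]]}}

```text
time: 6.5
position: [0.5486, 0.0198, -0.0038]
tool_rot: [-2.213, -2.228, 0.003]
ft_force: [0.9, -0.2, -0.9]
grip_width: 0.746
grip_force: 0.0
```

>>> {"method": "arm_command", "body": {"motion": [[65, 0, 0, 2, 0], [65, 0, 0, 5, 0], [65, 0, 0, 7, 0], [65, 0, 0, 7, 0], [65, 0, 0, 7, 0]]}}

```text
time: 6.92
position: [0.5497, 0.0199, -0.0093]
tool_rot: [2.214, 2.229, 0.0]
ft_force: [0.7, 0.8, -0.2]
grip_width: 0.747
grip_force: 0.0
```

```bash
python3 -c "
from h import *
s,d=get_image('scene');P=hmap(d,'scene')
cv2.imwrite('pics/d.png',cv2.resize(s[120:270,210:360],None,fx=4,fy=4)[:,:,::-1])
go(.55,.0204,-.01,0);print(red(s))"
```

```text
shift [0.5 0.2 0.8] tcp [ 0.5498  0.0199 -0.0092]
close ax 0.4 spin 0.4
((282.7659606933594, 209.51063537597656), 8.513954162597656)
```

View pics/d.png

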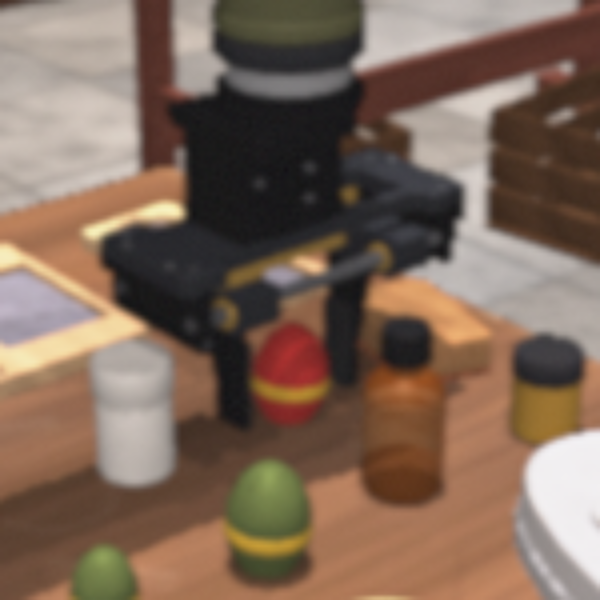

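The fingers now straddle the egg low down, with tips at crop (235,420) and (345,380) and the egg at (290,375), centred. Closing.

>>> {"method": "arm_command", "body": {"motion": [[34, 0, 0, 0, 0], [34, 0, 0, 0, 0], [34, 0, 0, 0, 0], [34, 0, 0, 0, 0], [34, 0, 0, 0, 0]], "newtons": 12}}

```text
time: 7.38
position: [0.5497, 0.02, -0.0092]
tool_rot: [2.214, 2.229, 0.0]
ft_force: [0.8, -0.4, -0.8]
grip_width: 0.457
grip_force: 0.0
```

>>> {"method": "arm_command", "body": {"motion": [[34, 0, 0, 0, 0], [34, 0, 0, 0, 0], [34, 0, 0, 0, 0], [34, 0, 0, 0, 0]]}}

```text
time: 7.72
position: [0.5497, 0.02, -0.0093]
tool_rot: [2.214, 2.229, 0.0]
ft_force: [0.0, -1.0, 0.5]
grip_width: 0.445
grip_force: 11.9
```

>>> {"method": "arm_command", "body": {"motion": [[34, 0, 0, -10, 0], [34, 0, 0, -35, 0], [34, 0, 0, -65, 0], [34, 0, 0, -85, 0], [34, 0, 0, -90, 0]]}}

```text
time: 8.13
position: [0.5524, 0.0199, 0.0851]
tool_rot: [2.212, 2.226, 0.009]
ft_force: [1.1, 0.8, -0.4]
grip_width: 0.446
grip_force: 11.9
```

```bash
python3 -c "
from h import *
go(.6289,.2489,.09,0)"
```

```text
shift [228.5  78.   -4. ] tcp [0.5524 0.0199 0.0851]
close ax 0.4 spin 0.4
```

>>> {"method": "arm_command", "body": {"motion": [[34, 15, 5, 0, 0], [34, 45, 15, 0, 0], [34, 80, 27, 0, 0], [34, 115, 39, 0, 0], [34, 150, 51, 0, 0]]}}

```text
time: 8.55
position: [0.5987, 0.1733, 0.0789]
tool_rot: [-2.212, -2.228, 0.003]
ft_force: [0.6, -0.5, 0.2]
grip_width: 0.444
grip_force: 11.9
```

>>> {"method": "arm_command", "body": {"motion": [[34, 30, 10, 0, 0], [34, 55, 18.5, 0, 0], [34, 70, 24, 0, 0], [34, 79, 27, 0, 0], [34, 79, 27, 0, 0]]}}

```text
time: 8.97
position: [0.6248, 0.2531, 0.0785]
tool_rot: [-2.208, -2.232, 0.003]
ft_force: [-1.7, 0.5, -0.2]
grip_width: 0.446
grip_force: 11.9
```

>>> {"method": "arm_command", "body": {"motion": [[34, 0, 0, 0, 0], [34, 0, 0, 0, 0], [34, 0, 0, 0, 0], [34, 0, 0, 0, 0], [34, 0, 0, 0, 0]]}}

```text
time: 9.38
position: [0.6262, 0.2484, 0.081]
tool_rot: [2.216, 2.227, 0.001]
ft_force: [0.3, -0.6, -0.0]
grip_width: 0.444
grip_force: 11.9
```

```bash
python3 -c "
from h import *
go(.6289,.2489,-.0025,0);print(get_state()['grip_force'])
s,d=get_image('scene');cv2.imwrite('pics/e.png',cv2.resize(s[120:270,150:350],None,fx=3,fy=3)[:,:,::-1])"
```

```text
shift [ 0.5  2.6 83.5] tcp [0.6262 0.2484 0.081 ]
close ax 0.3 spin 0.3
11.941233353427378
```

View pics/e.png

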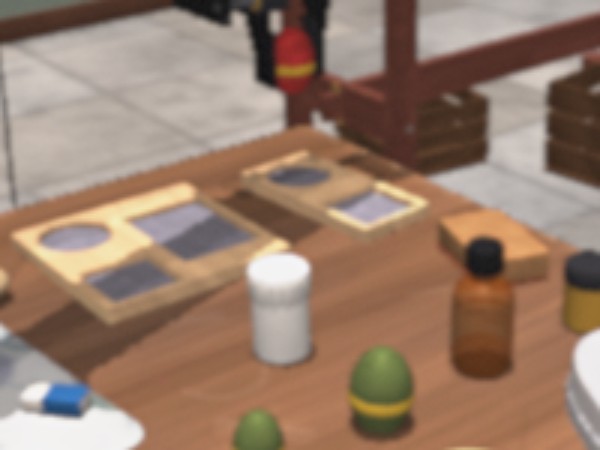

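The red egg is held at crop (293,60), above the narrow board's round recess. Lowering.

>>> {"method": "arm_command", "body": {"motion": [[34, 0.5, 2.5, 12, 0], [34, 0.5, 2.5, 35, 0], [34, 0.5, 2.5, 55, 0], [34, 0.5, 2.5, 68, 0], [34, 0.5, 2.5, 74, 0]]}}

```text
time: 9.85
position: [0.6268, 0.2492, 0.0035]
tool_rot: [-2.213, -2.228, 0.006]
ft_force: [-0.6, 0.1, -0.8]
grip_width: 0.446
grip_force: 11.9
```

>>> {"method": "arm_command", "body": {"motion": [[34, 0, 0, 0, 0], [34, 0, 0, 3, 0], [34, 0, 0, 6, 0], [34, 0, 0, 9, 0], [34, 0, 0, 9, 0]]}}

```text
time: 10.27
position: [0.6287, 0.25, -0.0022]
tool_rot: [2.214, 2.229, 0.001]
ft_force: [-0.4, -0.1, -0.6]
grip_width: 0.445
grip_force: 11.9
```

>>> {"method": "arm_command", "body": {"motion": [[34, 0, 0, 0, 0], [34, 0, 0, 0, 0], [34, 0, 0, 0, 0], [34, 0, 0, 0, 0]]}}

```text
time: 10.6
position: [0.6288, 0.2501, -0.002]
tool_rot: [2.214, 2.229, 0.001]
ft_force: [-0.2, -0.7, -1.1]
grip_width: 0.45
grip_force: 11.9
```

```bash
python3 -c "
from h import *
go(.6289,.2489,-.003,0);print(get_state()['ft_force'])"
```

```text
shift [-1.2  0.1  1. ] tcp [ 0.6288  0.2501 -0.002 ]
close ax 0.4 spin 0.4
[-0.17470822 -0.70553421 -1.06845431]
```

>>> {"method": "arm_command", "body": {"motion": [[62, 0, 0, 0, 0], [62, 0, 0, 0, 0], [62, 0, 0, 0, 0], [62, 0, 0, 0, 0], [62, 0, 0, 0, 0]]}}

```text
time: 11.02
position: [0.6286, 0.2499, -0.0023]
tool_rot: [2.214, 2.229, 0.0]
ft_force: [0.4, 0.2, -0.5]
grip_width: 0.686
grip_force: 0.0
```

>>> {"method": "arm_command", "body": {"motion": [[62, 0, 0, -10, 0], [62, 0, 0, -40, 0], [62, 0, 0, -80, 0], [62, 0, 0, -110, 0], [62, 0, 0, -120, 0]]}}

```text
time: 11.43
position: [0.6319, 0.2508, 0.1247]
tool_rot: [2.212, 2.226, 0.014]
ft_force: [1.3, -0.2, 0.9]
grip_width: 0.712
grip_force: 0.0
```

>>> {"method": "arm_command", "body": {"motion": [[62, -20, -11, 0, 7], [62, -55, -30, 0, 14], [62, -90, -49, 0, 21], [62, -125, -68, 0, 28], [62, -160, -87, 0, 35]]}}

```text
time: 11.85
position: [0.5415, 0.0878, 0.1178]
tool_rot: [-2.786, -1.452, -0.0]
ft_force: [0.9, -0.4, 0.7]
grip_width: 0.712
grip_force: 0.0
```

```bash
python3 -c "
from h import *
go(.4485,-.0827,.12,90)"
```

```text
shift [-193.1   21.5   -2.2] tcp [0.5415 0.0878 0.1178]
close ax -35.0 spin 55.0
```

>>> {"method": "arm_command", "body": {"motion": [[62, -40, 4.5, 0, 7], [62, -80, 9, 0, 14], [62, -115, 13, 0, 21], [62, -145, 16, 0, 28], [62, -170, 19, 0, 35]]}}

```text
time: 12.27
position: [0.4601, -0.0635, 0.1179]
tool_rot: [-3.093, -0.543, -0.0]
ft_force: [0.3, 0.1, 0.5]
grip_width: 0.716
grip_force: 0.0
```

>>> {"method": "arm_command", "body": {"motion": [[62, 0, 0, 0, 6.7], [62, 0, 0, 0, 13.3], [62, 0, 0, 0, 20], [62, 0, 0, 0, 20], [62, 0, 0, 0, 20]]}}

```text
time: 12.68
position: [0.4617, -0.0614, 0.1179]
tool_rot: [-3.141, -0.015, -0.001]
ft_force: [-0.3, 1.3, -0.3]
grip_width: 0.711
grip_force: 0.0
```

```bash
python3 -c "
from h import *
go(.4485,-.0827,-.0095,90)"
```

```text
shift [-13.4  21.3 127.4] tcp [ 0.4617 -0.0614  0.1179]
close ax -89.4 spin 0.6
```

>>> {"method": "arm_command", "body": {"motion": [[62, -7, 11, 5, 0.6], [62, -13, 21, 20, 0.6], [62, -13.4, 21.3, 40, 0.6], [62, -13.4, 21.3, 55, 0.6], [62, -13.4, 21.3, 60, 0.6]]}}

```text
time: 13.1
position: [0.4459, -0.0835, 0.0554]
tool_rot: [3.141, -0.005, -0.006]
ft_force: [0.5, -0.3, 0.4]
grip_width: 0.711
grip_force: 0.0
```

>>> {"method": "arm_command", "body": {"motion": [[62, 0, 0, 0, 0], [62, 0, 0, 0, 0], [62, 0, 0, 0, 0], [62, 0, 0, 0, 0]]}}

```text
time: 13.43
position: [0.4493, -0.0827, 0.0586]
tool_rot: [-3.141, 0.005, -0.003]
ft_force: [0.9, -0.3, -0.4]
grip_width: 0.714
grip_force: 0.0
```

```bash
python3 -c "
from h import *
go(.4485,-.0827,-.0095,90)
s,d=get_image('scene');cv2.imwrite('pics/f.png',cv2.resize(s[120:320,150:350],None,fx=3,fy=3)[:,:,::-1])"
```

```text
shift [-1.  -0.  68.1] tcp [ 0.4493 -0.0827  0.0586]
close ax -90.2 spin -0.2
```

View pics/f.png

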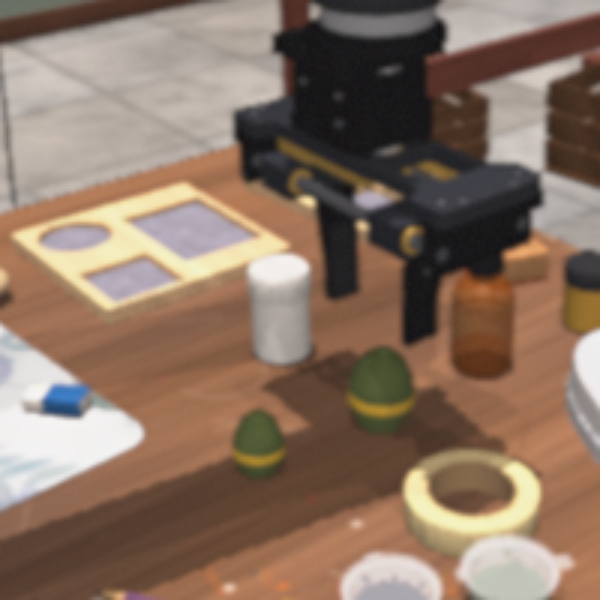

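The fingers hang above the green egg (tips at crop (340,295) and (420,340), egg at (380,390)), and the bottle is clear. Descending to grip.

>>> {"method": "arm_command", "body": {"motion": [[62, -1, 0, 10, 0], [62, -1, 0, 28, 0], [62, -1, 0, 46, 0], [62, -1, 0, 58, 0], [62, -1, 0, 63, 0]]}}

```text
time: 13.9
position: [0.4459, -0.0826, -0.0073]
tool_rot: [3.141, -0.006, -0.005]
ft_force: [-1.8, -0.3, -0.3]
grip_width: 0.712
grip_force: 0.0
```

>>> {"method": "arm_command", "body": {"motion": [[62, 0, 0, 2, 0], [62, 0, 0, 5, 0], [62, 0, 0, 5, 0], [62, 0, 0, 5, 0], [34, 0, 0, 5, 0]]}}

```text
time: 14.32
position: [0.4481, -0.0827, -0.0098]
tool_rot: [-3.141, 0.006, -0.002]
ft_force: [0.3, -0.1, -0.1]
grip_width: 0.69
grip_force: 0.0
```

>>> {"method": "arm_command", "body": {"motion": [[34, 0, 0, 0, 0], [34, 0, 0, 0, 0], [34, 0, 0, 0, 0], [34, 0, 0, 0, 0], [34, 0, 0, 0, 0]], "newtons": 12}}

```text
time: 14.73
position: [0.4476, -0.0827, -0.0102]
tool_rot: [-3.141, 0.006, -0.001]
ft_force: [0.3, -1.0, 1.7]
grip_width: 0.454
grip_force: 12.0
```

>>> {"method": "arm_command", "body": {"motion": [[34, 0, 0, 0, 0], [34, 0, 0, 0, 0], [34, 0, 0, 0, 0]]}}

```text
time: 14.98
position: [0.4477, -0.0827, -0.0102]
tool_rot: [-3.141, 0.006, -0.001]
ft_force: [-0.5, 0.3, 2.7]
grip_width: 0.452
grip_force: 12.0
```

>>> {"method": "arm_command", "body": {"motion": [[34, 0, 0, -10, 0], [34, 0, 0, -35, 0], [34, 0, 0, -70, 0], [34, 0, 0, -95, 0], [34, 0, 0, -105, 0]]}}

```text
time: 15.4
position: [0.4497, -0.0831, 0.0985]
tool_rot: [-3.141, 0.007, -0.009]
ft_force: [0.7, -0.8, 0.0]
grip_width: 0.451
grip_force: 12.0
```

```bash
python3 -c "
from h import *
go(.4187,.2624,.1,90)"
```

```text
shift [ -32.5 -345.4   -1.3] tcp [ 0.4497 -0.0831  0.0985]
close ax -90.3 spin -0.3
```

>>> {"method": "arm_command", "body": {"motion": [[34, 3, -15, 0, 0], [34, 8, -45, 0, 0], [34, 12, -80, 0, 0], [34, 14, -115, 0, 0], [34, 15, -150, 0, 0]]}}

```text
time: 15.82
position: [0.4627, 0.0685, 0.0946]
tool_rot: [-3.142, 0.007, 0.0]
ft_force: [0.5, -0.0, -0.7]
grip_width: 0.455
grip_force: 12.0
```

>>> {"method": "arm_command", "body": {"motion": [[34, -2, -35, 0, -7], [34, -8, -70, 0, -14], [34, -16, -105, 0, -21], [34, -26, -140, 0, -28], [34, -36, -170, 0, -35]]}}

```text
time: 16.23
position: [0.4265, 0.2395, 0.0944]
tool_rot: [2.995, 0.95, -0.001]
ft_force: [0.2, -0.0, -0.1]
grip_width: 0.454
grip_force: 12.0
```

>>> {"method": "arm_command", "body": {"motion": [[34, 0, 0, 0, -7], [34, 0, 0, 0, -14], [34, 0, 0, 0, -14], [34, 0, 0, 0, -14]]}}

```text
time: 16.57
position: [0.4274, 0.237, 0.0944]
tool_rot: [2.863, 1.292, -0.001]
ft_force: [-0.3, 0.2, -0.2]
grip_width: 0.456
grip_force: 12.0
```

```bash
python3 -c "
from h import *
go(.4187,.2624,.05,90)"
```

```text
shift [ 13.4 -23.4  44.4] tcp [0.4274 0.237  0.0944]
close ax -41.4 spin 48.6
```

>>> {"method": "arm_command", "body": {"motion": [[34, 5, -8, 8, 0], [34, 13.4, -23.4, 28, 0], [34, 13.4, -23.4, 50, 0], [34, 13.4, -23.4, 65, 0], [34, 13.4, -23.4, 70, 0]]}}

```text
time: 16.98
position: [0.4168, 0.2619, 0.0217]
tool_rot: [2.861, 1.294, -0.007]
ft_force: [0.2, -0.1, -0.1]
grip_width: 0.452
grip_force: 12.0
```

>>> {"method": "arm_command", "body": {"motion": [[34, 0, 0, 0, 0], [34, 0, 0, 0, 0], [34, 0, 0, 0, 0], [34, 0, 0, 0, 0]]}}

```text
time: 17.32
position: [0.4198, 0.2634, 0.0258]
tool_rot: [-2.861, -1.296, -0.003]
ft_force: [0.0, -0.4, -0.4]
grip_width: 0.454
grip_force: 12.0
```

```bash
python3 -c "
from h import *
go(.4187,.2624,-.0037,90)"
```

```text
shift [-1.6 -0.2 29.5] tcp [0.4198 0.2634 0.0258]
close ax -41.3 spin 48.7
```

>>> {"method": "arm_command", "body": {"motion": [[34, -1, 0, 5, 0], [34, -1, 0, 13, 0], [34, -1, 0, 20, 0], [34, -1, 0, 25, 0], [34, -1, 0, 28, 0]]}}

```text
time: 17.73
position: [0.4176, 0.2616, -0.0044]
tool_rot: [2.861, 1.297, -0.003]
ft_force: [-3.2, -2.1, 13.6]
grip_width: 0.453
grip_force: 12.0
```

>>> {"method": "arm_command", "body": {"motion": [[34, 0, 0, 0.7, 0], [34, 0, 0, 0.7, 0], [34, 0, 0, 0.7, 0], [34, 0, 0, 0.7, 0], [34, 0, 0, 0.7, 0]]}}

```text
time: 18.15
position: [0.4183, 0.2621, -0.0041]
tool_rot: [2.861, 1.297, 0.0]
ft_force: [0.7, 0.6, -1.0]
grip_width: 0.453
grip_force: 12.0
```

>>> {"method": "arm_command", "body": {"motion": [[62, 0, 0, 0, 0], [62, 0, 0, 0, 0], [62, 0, 0, 0, 0], [62, 0, 0, 0, 0], [62, 0, 0, 0, 0]]}}

```text
time: 18.57
position: [0.4183, 0.2622, -0.004]
tool_rot: [-2.861, -1.297, -0.0]
ft_force: [0.2, -0.6, 0.5]
grip_width: 0.689
grip_force: 0.0
```

>>> {"method": "arm_command", "body": {"motion": [[62, 0, 0, -10, 0], [62, 0, 0, -40, 0], [62, 0, 0, -80, 0], [62, 0, 0, -105, 0], [62, 0, 0, -115, 0]]}}

```text
time: 18.98
position: [0.4207, 0.2637, 0.116]
tool_rot: [-2.859, -1.296, -0.012]
ft_force: [0.3, 1.4, 0.5]
grip_width: 0.713
grip_force: 0.0
```

```bash
python3 -c "
from h import *
go(.4522,.0293,.11,-60);go(.4522,.0293,.11,90)"
```

```text
shift [-155.5  178.2    5. ] tcp [0.4207 0.2637 0.116 ]
close ax -41.2 spin 18.8
shift [-155.5  178.2    5. ] tcp [0.4207 0.2637 0.116 ]
close ax -41.2 spin 48.8
```

>>> {"method": "arm_command", "body": {"motion": [[62, -10, 12, 0, 0], [62, -33, 38, 0, 0], [62, -58, 67, 0, 0], [62, -84, 96, 0, 0], [62, -108, 124, 0, 0]]}}

```text
time: 19.4
position: [0.4389, 0.0959, 0.1096]
tool_rot: [2.861, 1.297, -0.004]
ft_force: [0.3, -0.7, 0.7]
grip_width: 0.713
grip_force: 0.0
```

>>> {"method": "arm_command", "body": {"motion": [[62, -20, 23, 0, 0], [62, -36, 41, 5, 0], [62, -46, 52, 15, 0], [62, -47, 54, 22, 0], [62, -47, 54, 25, 0]]}}

```text
time: 19.82
position: [0.4483, 0.0269, 0.0841]
tool_rot: [-2.862, -1.293, 0.005]
ft_force: [0.5, -0.3, 0.9]
grip_width: 0.713
grip_force: 0.0
```

>>> {"method": "arm_command", "body": {"motion": [[62, 0, 0, 0, 0], [62, 0, 0, 0, 0], [62, 0, 0, 0, 0], [62, 0, 0, 0, 0]]}}

```text
time: 20.15
position: [0.4502, 0.0293, 0.0862]
tool_rot: [2.86, 1.3, 0.001]
ft_force: [-0.1, 0.5, -0.8]
grip_width: 0.712
grip_force: 0.0
```

```bash
python3 -c "
from h import *
go(.4522,.0293,-.008)
s,d=get_image('scene');cv2.imwrite('pics/g.png',cv2.resize(s[120:320,150:350],None,fx=3,fy=3)[:,:,::-1])"
```

```text
shift [ 1.3  1.5 94.2] tcp [0.4502 0.0293 0.0862]
```

View pics/g.png

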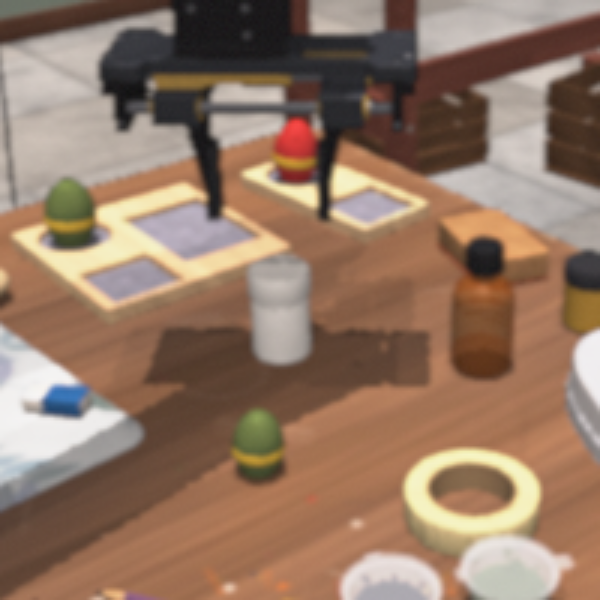

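Both eggs are seated: green at crop (68,215), red at (296,155). The fingers' midpoint (270) looks slightly left of the jar (280), so I'll check the jar position against the scene camera.

```bash
python3 -c "
from h import *
s,d=get_image('scene');P=hmap(d,'scene')
m=np.zeros(s.shape[:2],np.uint8);m[203:245,228:258]=255
m&=cv2.inRange(cv2.cvtColor(s,cv2.COLOR_RGB2HSV),(0,0,120),(179,45,255))
c=max(cv2.findContours(m,0,1)[0],key=cv2.contourArea);b=cv2.boundingRect(c);print(b)
u=b[0]+(b[2]-1)/2;k=camera_params('scene')
E=np.array(k['extrinsics']);K=np.array(k['intrinsics'])
def pr(p):
  q=K@(E[:3,:3].T@(np.array(p)-E[:3,3]));return (q[:2]/q[2]).round(1)
print(u,pr([.4522,.0293,.032]),pr([.4522,.0293,0]),pr([.4522,.0293,.064]))
print('grip mid',pr(tool()[0]+[0,0,.02]))"
```

```text
(233, 205, 21, 37)
243.0 [241.6 222.9] [242.3 236.4] [240.9 208.9]
grip mid [239.2 190. ]
```

>>> {"method": "arm_command", "body": {"motion": [[62, 1, 3.5, 10, 0], [62, 1, 3.5, 35, 0], [62, 1, 3.5, 60, 0], [62, 1, 3.5, 80, 0], [62, 1, 3.5, 88, 0]]}}

```text
time: 20.67
position: [0.4511, 0.0261, -0.005]
tool_rot: [-2.861, -1.297, 0.007]
ft_force: [-1.0, 0.1, 0.3]
grip_width: 0.712
grip_force: 0.0
```

>>> {"method": "arm_command", "body": {"motion": [[62, 0, 0, 3, 0], [62, 0, 0, 6, 0], [62, 0, 0, 6, 0], [62, 0, 0, 6, 0], [32, 0, 0, 6, 0]]}}

```text
time: 21.08
position: [0.4543, 0.027, -0.0071]
tool_rot: [2.861, 1.298, 0.003]
ft_force: [-0.0, -0.4, 0.0]
grip_width: 0.685
grip_force: 0.0
```

>>> {"method": "arm_command", "body": {"motion": [[32, 0, 0, 0, 0], [32, 0, 0, 0, 0], [32, 0, 0, 0, 0], [32, 0, 0, 0, 0], [32, 0, 0, 0, 0]], "newtons": 12}}

```text
time: 21.5
position: [0.4536, 0.0268, -0.0078]
tool_rot: [-2.861, -1.297, -0.001]
ft_force: [0.1, -0.1, 2.2]
grip_width: 0.476
grip_force: 12.0
```

>>> {"method": "arm_command", "body": {"motion": [[32, 0, 0, 0, 0], [32, 0, 0, 0, 0], [32, 0, 0, 0, 0], [32, 0, 0, 0, 0]]}}

```text
time: 21.83
position: [0.4536, 0.0269, -0.0078]
tool_rot: [-2.861, -1.297, -0.001]
ft_force: [-0.9, 0.8, 5.0]
grip_width: 0.479
grip_force: 12.0
```

>>> {"method": "arm_command", "body": {"motion": [[32, 0, 0, -10, 0], [32, 0, 0, -30, 0], [32, 0, 0, -50, 0], [32, 0, 0, -65, 0], [32, 0, 0, -70, 0]]}}

```text
time: 22.25
position: [0.4548, 0.0267, 0.0643]
tool_rot: [2.861, 1.297, 0.006]
ft_force: [0.3, -0.7, 0.5]
grip_width: 0.477
grip_force: 12.0
```

```bash
python3 -c "
from h import *
go(.4187,.1724,.06)"
```

```text
shift [  85.8 -123.2    4.3] tcp [0.4548 0.0267 0.0643]
```

>>> {"method": "arm_command", "body": {"motion": [[32, 8, -12, 0, 0], [32, 25, -37, 0, 0], [32, 45, -65, 0, 0], [32, 65, -94, 0, 0], [32, 78, -112, 0, 0]]}}

```text
time: 22.67
position: [0.4188, 0.1621, 0.0616]
tool_rot: [-2.859, -1.3, 0.001]
ft_force: [-0.0, -0.3, -0.4]
grip_width: 0.477
grip_force: 12.0
```

>>> {"method": "arm_command", "body": {"motion": [[32, 6, -9, 0, 0], [32, 8, -11, 0, 0], [32, 8, -11, 8, 0], [32, 8, -11, 18, 0], [32, 8, -11, 25, 0]]}}

```text
time: 23.08
position: [0.4173, 0.1703, 0.0355]
tool_rot: [2.862, 1.293, -0.002]
ft_force: [-0.6, 0.4, 0.3]
grip_width: 0.475
grip_force: 12.0
```

>>> {"method": "arm_command", "body": {"motion": [[32, 0, 0, 0, 0], [32, 0, 0, 0, 0], [32, 0, 0, 0, 0], [32, 0, 0, 0, 0]]}}

```text
time: 23.42
position: [0.4179, 0.1722, 0.0372]
tool_rot: [-2.862, -1.296, -0.001]
ft_force: [-0.9, 0.1, -0.1]
grip_width: 0.477
grip_force: 12.0
```

```bash
python3 -c "
from h import *
go(.4187,.1724,-.001)
s,d=get_image('scene');cv2.imwrite('pics/i.png',cv2.resize(s[150:270,130:290],None,fx=4,fy=4)[:,:,::-1])"
```

```text
shift [ 0.7  0.5 38.2] tcp [0.4179 0.1722 0.0372]
```

View pics/i.png

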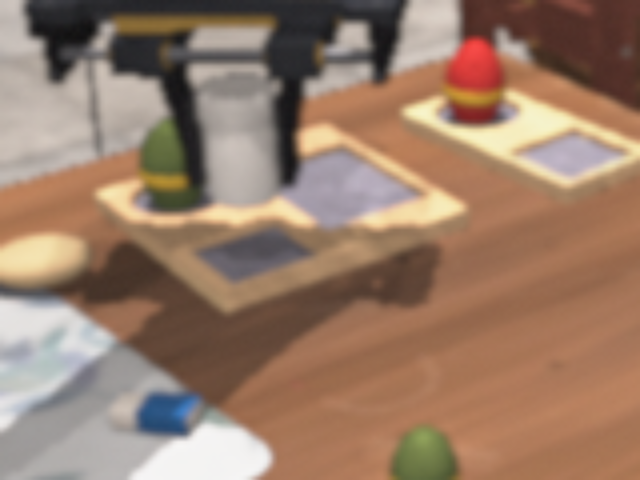

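The jar is held upright at crop (240,140), with the square recess at (255,255) below it. Lowering, releasing and lifting.

>>> {"method": "arm_command", "body": {"motion": [[32, 0.5, 0.5, 6, 0], [32, 0.5, 0.5, 16, 0], [32, 0.5, 0.5, 26, 0], [32, 0.5, 0.5, 32, 0], [32, 0.5, 0.5, 35, 0]]}}

```text
time: 23.88
position: [0.417, 0.1718, 0.0003]
tool_rot: [2.861, 1.297, -0.004]
ft_force: [0.6, -0.4, -0.5]
grip_width: 0.477
grip_force: 12.0
```

>>> {"method": "arm_command", "body": {"motion": [[32, 0, 0, 1, 0], [32, 0, 0, 2.5, 0], [32, 0, 0, 3, 0], [32, 0, 0, 3, 0], [32, 0, 0, 3, 0]]}}

```text
time: 24.3
position: [0.4184, 0.1726, -0.0008]
tool_rot: [-2.861, -1.297, -0.001]
ft_force: [0.9, -1.1, -0.1]
grip_width: 0.481
grip_force: 12.0
```

>>> {"method": "arm_command", "body": {"motion": [[62, 0, 0, 0, 0], [62, 0, 0, 0, 0], [62, 0, 0, 0, 0], [62, 0, 0, 0, 0], [62, 0, 0, 0, 0]]}}

```text
time: 24.72
position: [0.4182, 0.1725, -0.001]
tool_rot: [-2.861, -1.297, -0.0]
ft_force: [-0.2, -0.4, 0.2]
grip_width: 0.692
grip_force: 0.0
```

>>> {"method": "arm_command", "body": {"motion": [[80, 0, 0, -10, 0], [80, 0, 0, -40, 0], [80, 0, 0, -80, 0], [80, 0, 0, -105, 0], [80, 0, 0, -115, 0]]}}

```text
time: 25.13
position: [0.4207, 0.1736, 0.1187]
tool_rot: [-2.86, -1.296, -0.011]
ft_force: [0.6, -1.1, -0.3]
grip_width: 0.906
grip_force: 0.0
```

```bash
python3 -c "
from h import *
go(.656,.0332,.11,-17.7);print(get_state()['joint_positions'])"
```

```text
shift [ 49.5 269.5   9.5] tcp [0.4207 0.1736 0.1187]
close ax -41.2 spin -23.5
[-0.94208728 -0.05739045  0.48300628  2.04543718  0.02784516  1.13977188
 -1.1909932 ]
```

>>> {"method": "arm_command", "body": {"motion": [[80, 3, 15, 0, 0], [80, 9, 48, 0, 0], [80, 16, 85, 0, 0], [80, 23, 124, 0, 0], [80, 30, 162, 0, 0]]}}

```text
time: 25.55
position: [0.5608, 0.0876, 0.1141]
tool_rot: [-2.86, -1.299, -0.0]
ft_force: [1.4, -0.1, 0.8]
grip_width: 0.918
grip_force: 0.0
```

>>> {"method": "arm_command", "body": {"motion": [[80, 6, 35, 0, -6], [80, 12, 65, 0, -12], [80, 17, 90, 0, -18], [80, 20, 105, 8, -23.5], [80, 20, 108, 20, -23.5]]}}

```text
time: 25.97
position: [0.6568, 0.0292, 0.0942]
tool_rot: [2.535, 1.85, 0.002]
ft_force: [-1.2, 0.5, 0.6]
grip_width: 0.923
grip_force: 0.0
```

>>> {"method": "arm_command", "body": {"motion": [[80, 0, 0, 10, 0], [80, 0, 0, 20, 0], [80, 0, 0, 25, 0], [80, 0, 0, 25, 0], [80, 0, 0, 25, 0]]}}

```text
time: 26.38
position: [0.6534, 0.0333, 0.0688]
tool_rot: [-2.536, -1.853, 0.001]
ft_force: [-0.0, 0.1, 0.5]
grip_width: 0.922
grip_force: 0.0
```

```bash
python3 -c "
from h import *
go(.656,.0332,-.010,-17.7)
s,d=get_image('scene');cv2.imwrite('pics/j.png',cv2.resize(s[120:270,190:390],None,fx=4,fy=4)[:,:,::-1])"
```

```text
shift [ 0.7  2.6 78.8] tcp [0.6534 0.0333 0.0688]
close ax -17.7 spin 0.0
```

View pics/j.png

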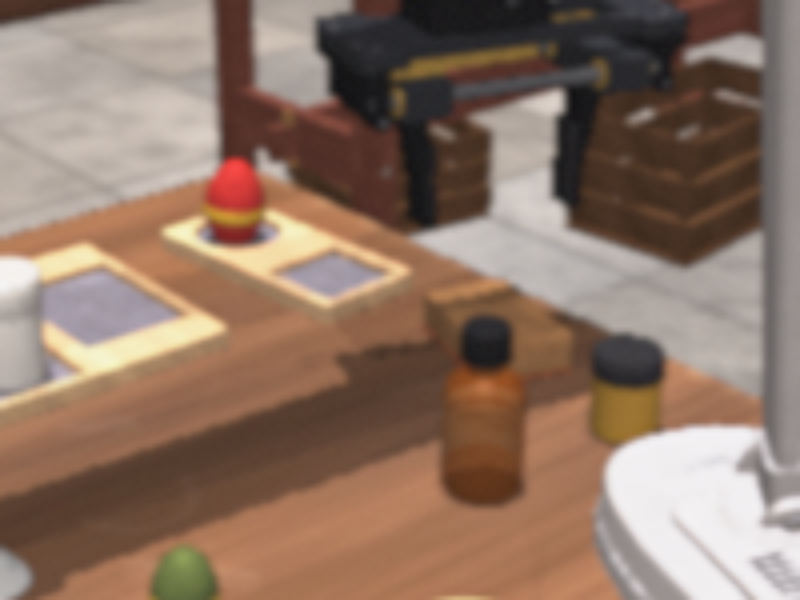

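The fingers (tips at crop (423,222) and (567,205)) hang centred over the cork block (500,320). Descending to grip.

>>> {"method": "arm_command", "body": {"motion": [[80, 0.5, 2.5, 10, 0], [80, 0.5, 2.5, 32, 0], [80, 0.5, 2.5, 54, 0], [80, 0.5, 2.5, 68, 0], [80, 0.5, 2.5, 74, 0]]}}

```text
time: 26.85
position: [0.6551, 0.0321, -0.0076]
tool_rot: [-2.536, -1.852, 0.005]
ft_force: [-0.2, -0.4, -0.4]
grip_width: 0.921
grip_force: 0.0
```

>>> {"method": "arm_command", "body": {"motion": [[80, 0, 0, 2, 0], [80, 0, 0, 4.5, 0], [80, 0, 0, 4.5, 0], [80, 0, 0, 4.5, 0], [48, 0, 0, 4.5, 0]]}}

```text
time: 27.27
position: [0.6576, 0.0319, -0.0085]
tool_rot: [2.536, 1.852, 0.003]
ft_force: [0.2, -0.0, 0.3]
grip_width: 0.893
grip_force: 0.0
```

>>> {"method": "arm_command", "body": {"motion": [[48, 0, 0, 0, 0], [48, 0, 0, 0, 0], [48, 0, 0, 0, 0], [48, 0, 0, 0, 0], [48, 0, 0, 0, 0]], "newtons": 15}}

```text
time: 27.68
position: [0.6569, 0.0319, -0.0093]
tool_rot: [2.537, 1.853, 0.001]
ft_force: [0.1, -0.1, 0.8]
grip_width: 0.632
grip_force: 15.0
```

>>> {"method": "arm_command", "body": {"motion": [[48, 0, 0, 0, 0], [48, 0, 0, 0, 0], [48, 0, 0, 0, 0], [48, 0, 0, 0, 0]]}}

```text
time: 28.02
position: [0.6569, 0.0319, -0.0093]
tool_rot: [2.537, 1.853, 0.0]
ft_force: [-0.8, 0.0, 1.8]
grip_width: 0.637
grip_force: 15.0
```

>>> {"method": "arm_command", "body": {"motion": [[48, 0, 0, -10, 0], [48, 0, 0, -35, 0], [48, 0, 0, -70, 0], [48, 0, 0, -100, 0], [48, 0, 0, -110, 0]]}}

```text
time: 28.43
position: [0.6596, 0.0315, 0.1061]
tool_rot: [2.534, 1.85, 0.01]
ft_force: [1.2, -0.3, -0.6]
grip_width: 0.634
grip_force: 15.0
```

```bash
python3 -c "
from h import *
go(.4987,.2174,.1,-0.5)"
```

```text
shift [ 128.  -209.9    5.1] tcp [0.6596 0.0315 0.1061]
close ax -17.7 spin -17.2
```

>>> {"method": "arm_command", "body": {"motion": [[48, 8, -13, 0, 0], [48, 25, -41, 0, 0], [48, 44, -72, 0, 0], [48, 63, -103, 0, 0], [48, 82, -134, 0, 0]]}}

```text
time: 28.85
position: [0.5524, 0.1515, 0.1]
tool_rot: [-2.537, -1.852, 0.001]
ft_force: [0.0, 0.7, -1.1]
grip_width: 0.634
grip_force: 15.0
```

>>> {"method": "arm_command", "body": {"motion": [[48, 18, -29, 0, -6], [48, 32, -52, 0, -12], [48, 41, -67, 0, -17.2], [48, 45, -73, 0, -17.2], [48, 45, -73, 0, -17.2]]}}

```text
time: 29.27
position: [0.4969, 0.2175, 0.1002]
tool_rot: [-2.23, -2.212, 0.0]
ft_force: [0.3, -0.3, 0.3]
grip_width: 0.631
grip_force: 15.0
```

>>> {"method": "arm_command", "body": {"motion": [[48, 0, 0, 0, 0], [48, 0, 0, 15, 0], [48, 0, 0, 30, 0], [48, 0, 0, 38, 0], [48, 0, 0, 40, 0]]}}

```text
time: 29.68
position: [0.4981, 0.2135, 0.0588]
tool_rot: [2.236, 2.207, -0.005]
ft_force: [-0.3, 0.1, -1.1]
grip_width: 0.638
grip_force: 15.0
```

>>> {"method": "arm_command", "body": {"motion": [[48, 0, 0, 0, 0], [48, 0, 0, 0, 0], [48, 0, 0, 0, 0], [48, 0, 0, 0, 0]]}}

```text
time: 30.02
position: [0.4989, 0.216, 0.0613]
tool_rot: [2.232, 2.211, 0.002]
ft_force: [0.4, -0.3, -1.2]
grip_width: 0.636
grip_force: 15.0
```

```bash
python3 -c "
from h import *
go(.4987,.2174,-.0025,-0.5)
s,d=get_image('scene');cv2.imwrite('pics/k.png',cv2.resize(s[120:270,130:330],None,fx=4,fy=4)[:,:,::-1])"
```

```text
shift [ 1.3 -0.3 63.8] tcp [0.4989 0.216  0.0613]
close ax -0.5 spin -0.0
```

View pics/k.png

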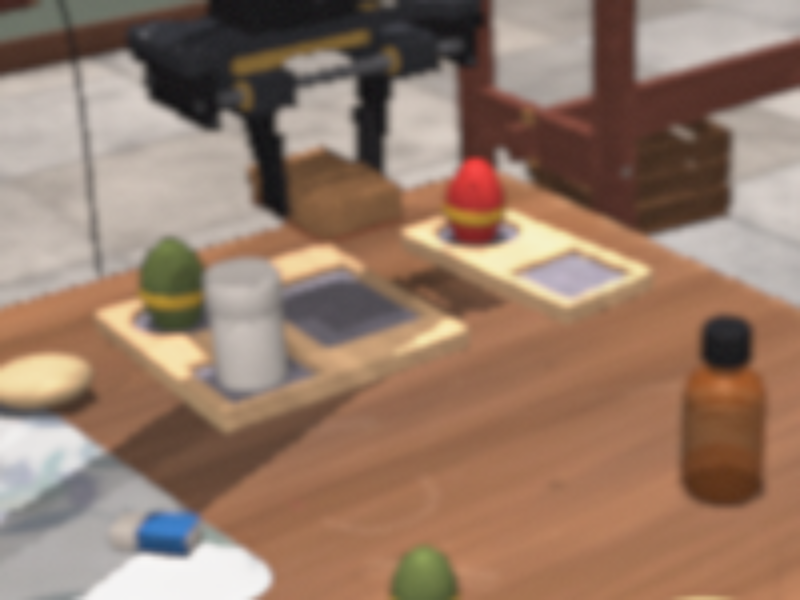

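The jar is in the square recess at crop (250,325), the green egg in the round one, and the block is level above the oblong. Lowering it.

>>> {"method": "arm_command", "body": {"motion": [[48, 1, 0, 8, 0], [48, 1, 0, 25, 0], [48, 1, 0, 42, 0], [48, 1, 0, 53, 0], [48, 1, 0, 58, 0]]}}

```text
time: 30.48
position: [0.4968, 0.2163, 0.0005]
tool_rot: [-2.231, -2.211, 0.005]
ft_force: [-1.4, 0.6, -1.1]
grip_width: 0.636
grip_force: 15.0
```

>>> {"method": "arm_command", "body": {"motion": [[48, 0, 0, 1.5, 0], [48, 0, 0, 3.5, 0], [48, 0, 0, 5.5, 0], [48, 0, 0, 5.5, 0], [48, 0, 0, 5.5, 0]]}}

```text
time: 30.9
position: [0.4986, 0.2171, -0.0025]
tool_rot: [2.231, 2.211, 0.002]
ft_force: [0.2, -0.5, -0.1]
grip_width: 0.637
grip_force: 15.0
```

>>> {"method": "arm_command", "body": {"motion": [[72, 0, 0, 0, 0], [72, 0, 0, 0, 0], [72, 0, 0, 0, 0], [72, 0, 0, 0, 0], [72, 0, 0, 0, 0]]}}

```text
time: 31.32
position: [0.4983, 0.2169, -0.0029]
tool_rot: [2.231, 2.211, 0.001]
ft_force: [0.2, 1.2, -0.8]
grip_width: 0.815
grip_force: 0.0
```

>>> {"method": "arm_command", "body": {"motion": [[72, 0, 0, -10, 0], [72, 0, 0, -40, 0], [72, 0, 0, -80, 0], [72, 0, 0, -115, 0], [72, 0, 0, -130, 0]]}}

```text
time: 31.73
position: [0.5009, 0.2178, 0.1329]
tool_rot: [2.231, 2.21, 0.012]
ft_force: [0.4, 0.2, 0.4]
grip_width: 0.828
grip_force: 0.0
```

```bash
python3 -c "
from h import *
go(.545,-.0714,.13,0)"
```

```text
shift [-288.7   46.9    1.9] tcp [0.5009 0.2178 0.1329]
close ax -0.6 spin -0.6
```

>>> {"method": "arm_command", "body": {"motion": [[66, -15, 3, 0, 0], [66, -48, 8, 0, 0], [66, -86, 14, 0, 0], [66, -124, 20, 0, 0], [66, -162, 27, 0, 0]]}}

```text
time: 32.15
position: [0.5238, 0.0531, 0.128]
tool_rot: [2.231, 2.212, 0.002]
ft_force: [0.2, 0.1, -0.1]
grip_width: 0.76
grip_force: 0.0
```

>>> {"method": "arm_command", "body": {"motion": [[66, -40, 7, 0, 0], [66, -80, 13, 0, 0], [66, -105, 18, 0, 0], [66, -120, 21, 0, 0], [66, -126, 22, 0, 0]]}}

```text
time: 32.57
position: [0.5447, -0.0755, 0.128]
tool_rot: [2.236, 2.204, 0.0]
ft_force: [-0.4, 0.3, -0.1]
grip_width: 0.76
grip_force: 0.0
```

>>> {"method": "arm_command", "body": {"motion": [[66, 0, 0, 0, 0], [66, 0, 0, 0, 0], [66, 0, 0, 0, 0], [66, 0, 0, 0, 0], [66, 0, 0, 0, 0]]}}

```text
time: 32.98
position: [0.5446, -0.07, 0.1269]
tool_rot: [-2.228, -2.214, -0.001]
ft_force: [-0.6, 0.2, -0.6]
grip_width: 0.76
grip_force: 0.0
```

```bash
python3 -c "
from h import *
go(.545,-.0714,.012,0)
s,d=get_image('scene');cv2.imwrite('pics/l.png',cv2.resize(s[100:250,130:350],None,fx=3.6,fy=3.6)[:,:,::-1])"
```

```text
shift [ -1.5   0.4 114.9] tcp [ 0.5446 -0.07    0.1269]
close ax -0.4 spin -0.4
```

View pics/l.png

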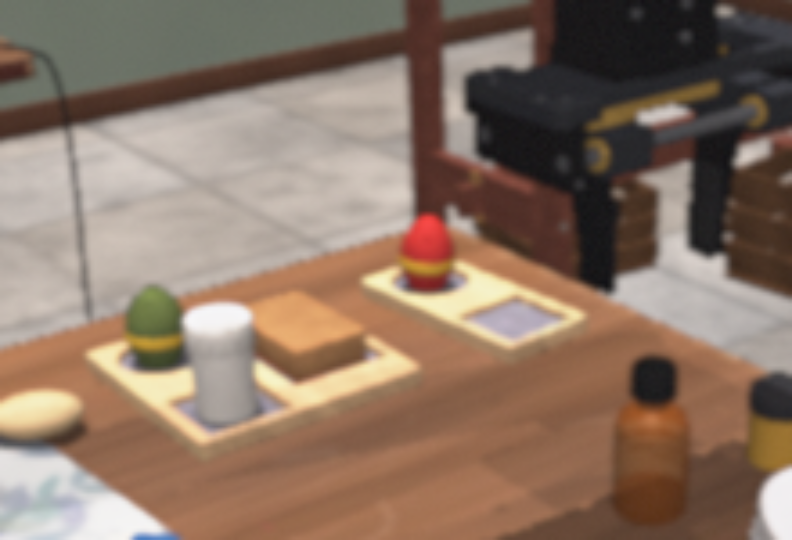

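The cork block sits in its recess at crop (305,335). The fingers are either side of the bottle's axis (655). Descending to grip.

>>> {"method": "arm_command", "body": {"motion": [[66, -1.5, 0.5, 15, 0], [66, -1.5, 0.5, 45, 0], [66, -1.5, 0.5, 75, 0], [66, -1.5, 0.5, 95, 0], [66, -1.5, 0.5, 104, 0]]}}

```text
time: 33.45
position: [0.5428, -0.0722, 0.02]
tool_rot: [-2.228, -2.21, 0.005]
ft_force: [-0.7, 0.2, -0.1]
grip_width: 0.756
grip_force: 0.0
```

>>> {"method": "arm_command", "body": {"motion": [[66, 0, 0, 3, 0], [66, 0, 0, 7, 0], [66, 0, 0, 10, 0], [66, 0, 0, 10, 0], [34, 0, 0, 10, 0]]}}

```text
time: 33.87
position: [0.5459, -0.0731, 0.0139]
tool_rot: [2.231, 2.211, 0.002]
ft_force: [0.1, 0.2, 0.0]
grip_width: 0.731
grip_force: 0.0
```

>>> {"method": "arm_command", "body": {"motion": [[34, 0, 0, 0, 0], [34, 0, 0, 0, 0], [34, 0, 0, 0, 0], [34, 0, 0, 0, 0], [34, 0, 0, 0, 0]], "newtons": 15}}

```text
time: 34.28
position: [0.5454, -0.073, 0.0133]
tool_rot: [2.231, 2.211, 0.001]
ft_force: [0.9, 0.1, 2.0]
grip_width: 0.467
grip_force: 15.0
```

>>> {"method": "arm_command", "body": {"motion": [[34, 0, 0, 0, 0], [34, 0, 0, 0, 0], [34, 0, 0, 0, 0], [34, 0, 0, 0, 0]]}}

```text
time: 34.62
position: [0.5454, -0.0731, 0.0132]
tool_rot: [2.231, 2.211, 0.001]
ft_force: [0.6, 1.0, 3.1]
grip_width: 0.469
grip_force: 15.0
```

>>> {"method": "arm_command", "body": {"motion": [[34, 0, 0, -10, 0], [34, 0, 0, -35, 0], [34, 0, 0, -65, 0], [34, 0, 0, -85, 0], [34, 0, 0, -90, 0]]}}

```text
time: 35.03
position: [0.5472, -0.0736, 0.1067]
tool_rot: [2.229, 2.208, 0.007]
ft_force: [-0.1, -0.3, 0.2]
grip_width: 0.469
grip_force: 15.0
```

```bash
python3 -c "
from h import *
go(.6356,.1591,.1,0)"
```

```text
shift [233.5  86.2   7.3] tcp [ 0.5472 -0.0736  0.1067]
close ax -0.5 spin -0.5
```

>>> {"method": "arm_command", "body": {"motion": [[34, 12, 4.5, 0, 0], [34, 40, 15, 0, 0], [34, 72, 27, 0, 0], [34, 106, 40, 0, 0], [34, 140, 53, 0, 0]]}}

```text
time: 35.45
position: [0.5983, 0.069, 0.1009]
tool_rot: [-2.23, -2.21, 0.003]
ft_force: [0.1, -0.2, -0.5]
grip_width: 0.47
grip_force: 15.0
```

>>> {"method": "arm_command", "body": {"motion": [[34, 30, 11, 0, 0], [34, 58, 22, 0, 0], [34, 78, 29, 0, 0], [34, 90, 34, 0, 0], [34, 93, 35, 0, 0]]}}

```text
time: 35.87
position: [0.6342, 0.1631, 0.1006]
tool_rot: [-2.225, -2.215, 0.003]
ft_force: [-0.1, 1.2, -0.8]
grip_width: 0.471
grip_force: 15.0
```

>>> {"method": "arm_command", "body": {"motion": [[34, 0, 0, 5, 0], [34, 0, 0, 20, 0], [34, 0, 0, 35, 0], [34, 0, 0, 45, 0], [34, 0, 0, 48, 0]]}}

```text
time: 36.28
position: [0.6333, 0.1565, 0.0525]
tool_rot: [-2.233, -2.207, 0.007]
ft_force: [0.0, 0.6, -2.5]
grip_width: 0.473
grip_force: 15.0
```

>>> {"method": "arm_command", "body": {"motion": [[34, 0, 0, 0, 0], [34, 0, 0, 0, 0], [34, 0, 0, 0, 0], [34, 0, 0, 0, 0]]}}

```text
time: 36.62
position: [0.6359, 0.1591, 0.056]
tool_rot: [2.231, 2.211, 0.003]
ft_force: [-0.1, 0.2, -0.6]
grip_width: 0.472
grip_force: 15.0
```

```bash
python3 -c "
from h import *
go(.6356,.1591,.0197,0)"
```

```text
shift [-0.  -0.3 36.3] tcp [0.6359 0.1591 0.056 ]
close ax -0.5 spin -0.5
```

>>> {"method": "arm_command", "body": {"motion": [[34, 0, 0, 6, 0], [34, 0, 0, 16, 0], [34, 0, 0, 25, 0], [34, 0, 0, 31, 0], [34, 0, 0, 33, 0]]}}

```text
time: 37.03
position: [0.6337, 0.1588, 0.0197]
tool_rot: [-2.23, -2.211, 0.005]
ft_force: [-0.5, 0.5, -1.7]
grip_width: 0.472
grip_force: 15.0
```

>>> {"method": "arm_command", "body": {"motion": [[34, 0, 0, 1, 0], [34, 0, 0, 2, 0], [34, 0, 0, 2.5, 0], [34, 0, 0, 2.5, 0], [34, 0, 0, 2.5, 0]]}}

```text
time: 37.45
position: [0.6355, 0.1592, 0.0199]
tool_rot: [2.231, 2.211, 0.001]
ft_force: [0.5, 0.5, -1.4]
grip_width: 0.472
grip_force: 15.0
```

>>> {"method": "arm_command", "body": {"motion": [[64, 0, 0, 0, 0], [64, 0, 0, 0, 0], [64, 0, 0, 0, 0], [64, 0, 0, 0, 0], [64, 0, 0, 0, 0]]}}

```text
time: 37.87
position: [0.6353, 0.1592, 0.0196]
tool_rot: [2.231, 2.211, 0.001]
ft_force: [-0.3, -0.1, -0.5]
grip_width: 0.714
grip_force: 0.0
```

>>> {"method": "arm_command", "body": {"motion": [[66, 0, 0, -10, 0], [66, 0, 0, -40, 0], [66, 0, 0, -80, 0], [66, 0, 0, -110, 0], [66, 0, 0, -120, 0]]}}

```text
time: 38.28
position: [0.6384, 0.1593, 0.1462]
tool_rot: [2.229, 2.208, 0.013]
ft_force: [1.7, 0.3, -0.3]
grip_width: 0.758
grip_force: 0.0
```

>>> {"method": "arm_command", "body": {"motion": [[66, -20, -20, 0, 0], [66, -45, -45, 0, 0], [66, -70, -70, 0, 0], [66, -95, -95, 0, 0], [66, -120, -110, 0, 0]]}}

```text
time: 38.7
position: [0.5215, 0.0391, 0.1394]
tool_rot: [-2.23, -2.21, 0.001]
ft_force: [0.4, 0.0, -1.0]
grip_width: 0.758
grip_force: 0.0
```

>>> {"method": "arm_command", "body": {"motion": [[66, -35, 0, 0, 0], [66, -70, 0, 0, 0], [66, -105, 0, 0, 0], [66, -135, 0, 0, 0], [66, -150, 0, 0, 0]]}}

```text
time: 39.12
position: [0.522, -0.115, 0.1403]
tool_rot: [2.236, 2.204, -0.0]
ft_force: [0.0, -0.6, -0.5]
grip_width: 0.757
grip_force: 0.0
```

```bash
python3 -c "
from h import *
s,d=get_image('scene');t,dt=get_image('top');cv2.imwrite('pics/m.png',np.hstack([cv2.resize(t[110:290,140:260],None,fx=3,fy=3),cv2.resize(s[130:280,140:290],None,fx=2.8,fy=3.6)])[:,:,::-1])
P=hmap(dt);H=P[...,2]
g=lambda x,y:((abs(P[...,0]-x)<.035)&(abs(P[...,1]-y)<.035))
for n,x,y,lo in(('redegg',.6289,.2489,.025),('bottle',.6356,.1591,.08),('cork',.4987,.2174,.02),('green',.4187,.2624,.025)):
  q=P[g(x,y)&(H>lo)];print(n,len(q),(q[:,:2].min(0)/2+q[:,:2].max(0)/2-[x,y]).round(4) if len(q) else '',q[:,2].max().round(3) if len(q) else '')"
```

```text
redegg 309 [-0.0001 -0.    ] 0.063
bottle 151 [-0.001   0.0003] 0.1
cork 836 [-0.0005 -0.0001] 0.035
green 322 [-0.0005 -0.0005] 0.062
```

View pics/m.png

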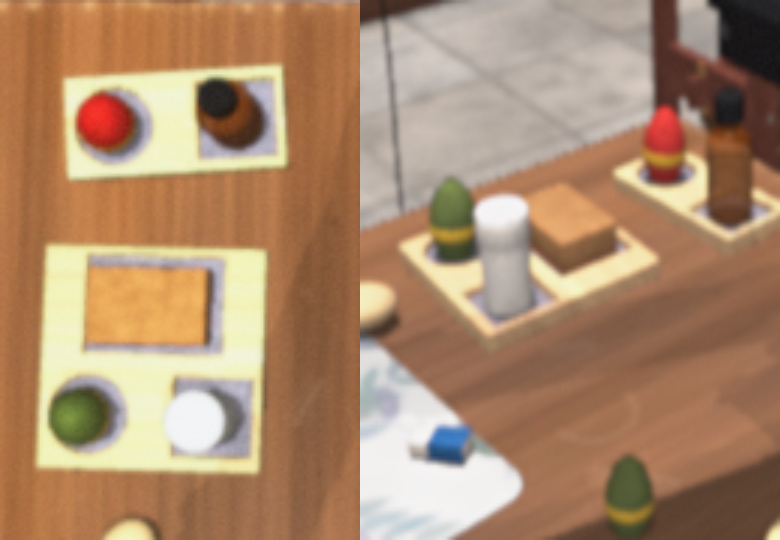

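Both views show all five things upright and seated: red egg and bottle on the narrow board, cork block, green egg and jar on the large one. Offsets are within 1 mm for the four I could measure; the jar gives no depth reading but looks centred. Handing in.

```bash
python3 -c "
from bench import *
print(close_job())"
```

```text
the job is handed in; nothing more can be done
None
```

I made up both kits and handed the job in at about 39 s; the final images showed all five things upright, seated and released in their recesses (the judge's verdict was not returned).

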